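# Gang four teapot lids against a sprung stop

## Task

Take the wooden straightedge by its grip and use its long face to push the four loose clay lids in the tray together, as one row across, up against the orange sprung stop bar; press the row home with about 9 N (the stop should just give), never more than 14 N, as the lids are brittle. Do not touch the lids with the gripper or disturb anything else; then lay the straightedge flat back in the middle of its green mat and let go, leaving all four lids flat in a row against the stop.

Things in the scene. Friction and masses are not known exactly. Their poses are not given: they have to be found in the camera images.
- tray: fixed grey, smooth loading tray, 250 mm long (its x), 206 mm wide (its y), origin at the centre of its underside on the table, z up. Floor 8 mm above it; two side walls 8 mm thick, 22 mm high, leave 190 mm inside width. Open at its -x end (where the straightedge starts), sprung stop at its +x end. The four lids lie on its floor, centres at x -40 to +30 mm
- stop (a joint): how far (m) the orange sprung stop bar is pressed in, 0 at rest, growing towards the tray's +x. The bar spans the tray near its +x end, 186 mm long, 12 thick, 13 high. The face the lids meet is clamped at a different place each time, 72 to 102 mm from the tray's origin along +x: feel for it. It starts to give at about 2 N, then 15 N per mm, and returns when let go
- mat: fixed green mat, 130 (x) x 210 (y) x 3 mm, origin at the centre of its underside on the table. The straightedge lies on it, about aligned with it, at the start and belongs there at the end. Tray and mat may swap left and right
- grip (a point): centre of the dark upright grip (18 mm thick in x, 60 long in y, 42 high) on a loose 160 g beech straightedge; pinch it from above. The bar below it is 170 mm long (y), 16 high, x from -20 to +24 mm of this point; its underside is 37 mm below this point, grip top 21 mm above. Its flat long face at +x (24 mm ahead) is the pushing face. Dragging on the tray it loses some push to friction
- lid_a: fired-clay teapot lid, purple: flat round disc 42 mm across with a 10 mm high rim (domed to 13 mm near the middle) and a 12 mm wide knob up to 23 mm, about 35 g, brittle, one of four in separate lanes across the tray, order of colours varies. Origin at the centre of its underside, z up; its yaw means nothing
- lid_b: fired-clay teapot lid, red-brown: flat round disc 42 mm across with a 10 mm high rim (domed to 13 mm near the middle) and a 12 mm wide knob up to 23 mm, about 35 g, brittle, one of four in separate lanes across the tray, order of colours varies. Origin at the centre of its underside, z up; its yaw means nothing
- lid_c: fired-clay teapot lid, buff: flat round disc 42 mm across with a 10 mm high rim (domed to 13 mm near the middle) and a 12 mm wide knob up to 23 mm, about 35 g, brittle, one of four in separate lanes across the tray, order of colours varies. Origin at the centre of its underside, z up; its yaw means nothing
- lid_d: fired-clay teapot lid, dark brown: flat round disc 42 mm across with a 10 mm high rim (domed to 13 mm near the middle) and a 12 mm wide knob up to 23 mm, about 35 g, brittle, one of four in separate lanes across the tray, order of colours varies. Origin at the centre of its underside, z up; its yaw means nothing
- teapot: bystander, leave alone: small purple-brown teapot, about 130 mm over spout and handle, 88 mm tall
- cup: bystander, leave alone: red-brown clay tea cup, 60 mm wide, 45 mm tall
- glaze_jar: bystander, leave alone: grey-green jar with white cap, 68 mm wide, 85 mm tall
- big_lid: bystander, leave alone: large buff lid, 66 mm wide, 23 mm tall, lying on the table; not one of the four
- brush: bystander, leave alone: brush lying on the table
- wood_knife: bystander, leave alone: flat wooden modelling knife lying on the table, 170 x 16 x 6 mm
- bamboo_rib: bystander, leave alone: flat bamboo rib lying on the table, 120 x 30 x 7 mm

How it is judged:
By the outcome, as a careful person would: the job done as asked, in the order asked, and still so for the second after the job is handed in, with the robot touching nothing.
It also fails if it takes over 70 s, if anything falls off the work surface, if the arm or the gripper's body presses on something with over 40 N, if the wrist force passes 120 N, or if a joint passes its speed limit or range.

## Robot

A 6-joint arm with a two-finger parallel gripper is mounted at the origin on the work surface. World frame = base frame: x ahead of the robot, y to its left, z up, the work surface at z = 0. Lengths are in m, angles in rad, forces in N, time in s.
With the tool pointing down it reaches from about 0.3 to 1 m from the base axis. Payload 5.1 kg.
Tool frame: the origin (TCP) lies on the centre line of the jaws, within the pads' length; the fingertips stand arm.finger_overhang ahead of it and the grasp point (between the pads) lies 6 mm ahead of it (arm.finger_overhang is the distance from the TCP to the fingertips, in m); z points along the fingers, y is the direction in which the jaws open and shut (so a half turn about z gives the same grasp; the last joint's range is limited). The gripper opens to 95 mm and grips with 3 to 60 N. Pads are 20 mm wide; open, the fingers measure 119 mm over their backs; the gripper's body (75 mm by 180 mm) begins 59 mm behind the grasp point.
Start: joints at [-1.282, 0.124, 1.65, -0, 1.367, -0.083], TCP at [0.236, -0.606, 0.24] pointing down, gripper open.
Joint ranges: [-2.61, 2.61], [-1.02, 2.33], [0.03, 2.71], [-1.35, 4.49], [0.32, 2.68], [-2.91, 2.91]. Speed limits (rad/s): [2.57, 2.57, 3.14, 3.14, 3.14, 3.14].

## Interface

Orientations are given as [roll, pitch, yaw] about the fixed x, y, z axes, in that order (R = Rz(yaw) Ry(pitch) Rx(roll)).
In Python, from rig import arm gives the robot as it stands.
- The arm moves only by the tool arm_command, never from a script. Its argument "series" is a list that holds one entry, the list of rows, each a list of 5 numbers: the shift along the tool's x, y, z each as a share of 1000 mm, from -1 to 1, then the turn about the tool's z as a share of pi/2 rad, from -1 to 1, then the closure, from 0 (fully open) to 1 (shut). In form: [[[x, y, z, spin, fingers], ...]]. A call has 1 to 12 rows; each row shifts and turns the commanded pose from where the row before left it, along the tool's axes as they then stand; what a row does not reach is not made up. A row lasts 1/10 s, in which the tool goes at most 50 mm and 8.59 degrees, less where a joint would pass 70% of its speed; a pose out of reach is approached as far as the arm can. A call with a number of a shift or a turn outside -1 to 1 is refused whole. A call with a gripper value outside its range is refused whole. The fingers move at their own pace and stop on an object; "squeeze" is the grip in N (left out, the last holds). Time passes only in rows, so rows that do not move let the fingers close. It gives the time, the measured TCP pose, the force and the opening at its end, in the units of the state.
- arm.get_obs(): the state, without advancing time (a new reading comes with each control period).
- arm.read_camera(name): name is "side" or "top" or "wrist"; returns the picture (480x640x3 uint8, red, green, blue); there is no depth.
- arm.camera_params(name): a dict with "K" (3x3 intrinsics, pixels), "T" (4x4, takes a point from camera to world coordinates); the wrist camera has in their place "mount" (4x4, takes a point from camera to tool coordinates, whose origin is the TCP and whose axes are the flange's). Camera axes: x right, y down, z forward; pixel columns grow to the right and rows downward; lengths in m; the calibration is good to about 2 mm. The wrist camera is an equidistant fisheye: a pixel r from the principal point sees the ray r / f radians off the axis. A picture is of the moment at which its call begins: read the wrist's pose just before it. camera_params takes no time and is no camera call.
- arm.finish_job(): hands the job in, once; it reports no verdict.
Trained networks look in the newest picture that a camera, given by its name, has taken for a name from the list of things; names that differ only in an ending like _2 or _b are one class to them, and where a whole thing is asked for, a point or a joint stands for the part that bears it (a point fixed in the world has none). Each returns a list of dicts, best first, with "conf" (0 to 1); they miss things now and then, are a little off and sometimes report something else, mostly with a low value. They report only what shows in the picture. A call takes as long as a camera call.
- arm.search_frame(camera, thing): "position" ([column, row] in pixels, amid what is visible of it).
- arm.regions_of(camera, thing): "mask" (480x640 bool, what is visible of it) and "position" ([column, row] in pixels, amid what is visible of it).
- arm.spot_point(camera, thing): "position" ([column, row] in pixels: a listed point, or the origin of a listed thing).
The state is a dict: "t": time; "joint_positions": joint angles; "joint_velocities": joint speeds; "joint_efforts": joint torques, N m; "position": TCP position; "tool_rot": TCP orientation; "wrist_force": force on the tool from outside, world axes, zero at the start; "ft_torque": the same for the moment, N m; "width": finger opening in m.
Only numpy, scipy, OpenCV 4.12 (cv2) and the standard library are available. Lean on these libraries where they do the work, as an engineer would, in place of code of your own. Each camera call takes 0.05 s, during which the arm holds its last target.

## Working session

There is one attempt and no reset: what is moved stays moved. The work goes in short steps, Python scripts to look and compute and a tool call to move; the robot and the scene stay as the last step left them, time stands still between calls to the robot, and variables do not carry over. Pictures are saved under pics/ and viewed, and the job is handed in when it is done.

Besides the shell and the picture viewer there is one more tool, called after ">>>" in YAML: its name, and indented under it one key for each argument. arm_command: Moves the arm, as the interface text tells. Shift numbers are shares of 1000 mm and turn numbers shares of pi/2 rad, none past 1 either way. Its arguments: {"type":"object","properties":{"series":{"type":"array","items":{"type":"array","items":{"type":"array","items":{"type":"number","minimum":-1,"maximum":1}}}},"squeeze":{"type":"number"}},"required":["series"]}

```bash
ls; mkdir -p pics
python3 - <<'E'
from rig import arm
import cv2
o=arm.get_obs()
for k,v in o.items(): print(k,v)
print(arm.finger_overhang)
for n in("top","side"):
    im=arm.read_camera(n); cv2.imwrite(f"pics/{n}0.png",im[:,:,::-1]); p=arm.camera_params(n); print(n,p["K"].tolist(),p["T"].round(4).tolist())
p=arm.camera_params("wrist");print({k:getattr(v,'tolist',lambda:v)() for k,v in p.items()})
E
```

```text
pics
t 0.0
joint_positions [-1.28161325e+00  1.24518743e-01  1.65165979e+00 -2.00830159e-05
  1.36750898e+00 -8.25939583e-02]
joint_velocities [-0.00042984 -0.00047069  0.0006108   0.00096185 -0.00017019 -0.00216895]
joint_efforts [-2.81997956e-03 -4.17602062e+01 -3.59940934e+01  7.71658821e-02
  4.91612451e-02 -1.56420829e-04]
position [ 0.23592937 -0.60503764  0.23838658]
tool_rot [-3.13950332e+00 -1.53231834e-04  3.71780948e-01]
wrist_force [-0.26842824 -0.55610704  0.03915855]
ft_torque [ 0.05267652 -0.00175347  0.05112175]
width 0.094977800051837
0.025
top [[486.9299905085709, 0.0, 318.98298718121174], [0.0, 486.9299905085709, 234.29052596042405], [0.0, 0.0, 1.0]] [[-0.0048, -0.985, 0.1722, 0.4454], [-1.0, 0.0056, 0.004, -0.0133], [-0.0049, -0.1722, -0.9851, 1.1578], [0.0, 0.0, 0.0, 1.0]]
side [[457.6630771005963, 0.0, 311.797156032228], [0.0, 457.6630771005963, 239.07624926382113], [0.0, 0.0, 1.0]] [[-0.9997, -0.0164, 0.0178, 0.5881], [-0.0242, 0.6634, -0.7479, 0.8704], [0.0005, -0.7481, -0.6636, 0.8005], [0.0, 0.0, 0.0, 1.0]]
{'K': [[371.64829954431775, 0.0, 321.680198920262], [0.0, 371.64829954431775, 237.69412843080192], [0.0, 0.0, 1.0]], 'mount': [[-7.210251921289704e-05, -0.9615748423268461, -0.27454292452242646, 0.0786920553378912], [0.9999998280503507, -0.00022911039583931733, 0.0005398219101718991, -0.0014468977713415487], [-0.000581979806270304, -0.2745428383923474, 0.9615746935038265, -0.1458610927058652], [0.0, 0.0, 0.0, 1.0]]}
```

View pics/top0.png

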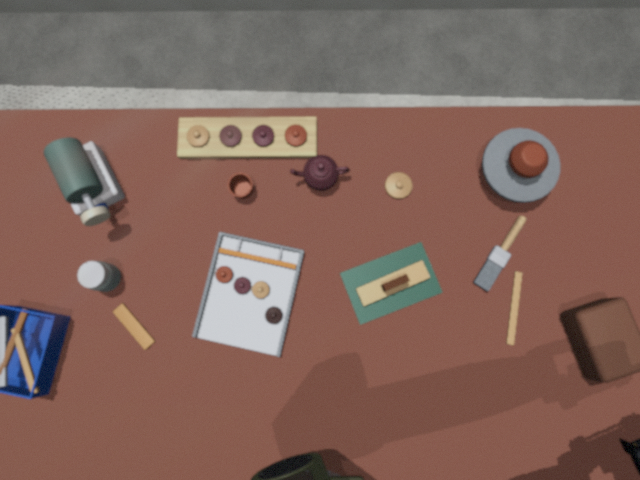

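View pics/side0.png

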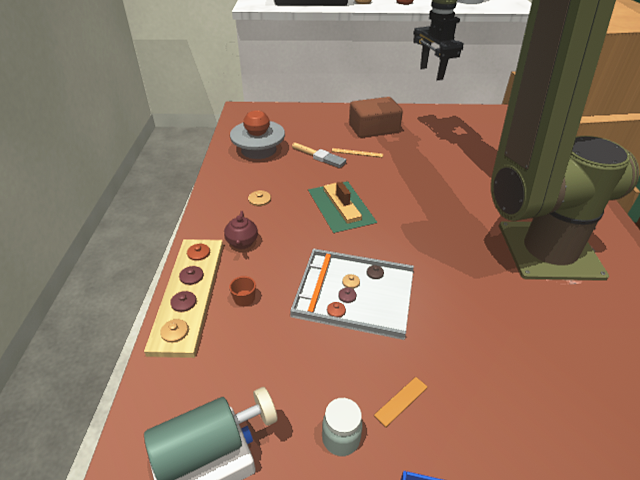

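```bash
cat > h.py <<'E'
import numpy as np, cv2
from scipy.spatial.transform import Rotation as R
from rig import arm
def tool_T(o):
    T=np.eye(4);T[:3,:3]=R.from_euler('xyz',o["tool_rot"]).as_matrix();T[:3,3]=o["position"];return T
def ray(name,px,o=None):
    p=arm.camera_params(name);K=np.array(p["K"]);px=np.atleast_2d(px).astype(float)
    u=(px[:,0]-K[0,2])/K[0,0];v=(px[:,1]-K[1,2])/K[1,1]
    if name=="wrist":
        r=np.hypot(u,v);s=np.where(r>1e-9,np.sin(r)/np.maximum(r,1e-9),1);d=np.c_[u*s,v*s,np.cos(r)];T=tool_T(o)@np.array(p["mount"])
    else: d=np.c_[u,v,np.ones(len(u))];T=np.array(p["T"])
    return T[:3,3],d@T[:3,:3].T
def w(name,px,z,o=None):
    c,d=ray(name,px,o);return c+d*((z-c[2])/d[:,2])[:,None]
def proj(name,P,o=None):
    p=arm.camera_params(name);K=np.array(p["K"]);P=np.atleast_2d(P)
    T=np.array(p["T"]) if name!="wrist" else tool_T(o)@np.array(p["mount"])
    q=(P-T[:3,3])@T[:3,:3]
    if name=="wrist":
        rr=np.hypot(q[:,0],q[:,1]);th=np.arctan2(rr,q[:,2]);k=th/np.maximum(rr,1e-9)
        return np.c_[q[:,0]*k*K[0,0]+K[0,2],q[:,1]*k*K[1,1]+K[1,2]]
    return np.c_[q[:,0]/q[:,2]*K[0,0]+K[0,2],q[:,1]/q[:,2]*K[1,1]+K[1,2]]
def rect(mask):
    c,_=cv2.findContours(mask.astype(np.uint8),cv2.RETR_EXTERNAL,cv2.CHAIN_APPROX_NONE);c=max(c,key=cv2.contourArea);return c[:,0,:]
E
python3 - <<'E'
from h import *
for cam in("top","side"):
    arm.read_camera(cam)
    for t,z in(("tray",.022),("mat",.003),("grip",.016)):
        for r in arm.regions_of(cam,t)[:1]:
            c=rect(r["mask"]);P=w(cam,c,z)
            b=cv2.minAreaRect((P[:,:2]*1000).astype(np.float32));print(cam,t,r["conf"],b)
    for t,z in(("tray",0),("mat",0),("grip",.037),("lid_a",.008)):
        for r in arm.spot_point(cam,t)[:4]: print(cam,t,round(r["conf"],2),w(cam,r["position"],z).round(4),np.round(r["position"],1))
E
```

```text
top tray 0.86 ((508.4400634765625, 155.8380889892578), (212.10684204101562, 252.97512817382812), 77.14166259765625)
top mat 0.7 ((530.758544921875, -176.2975311279297), (134.56027221679688, 212.85650634765625), 21.4818115234375)
top grip 0.86 ((528.7496337890625, -178.45126342773438), (46.02439880371094, 172.5669403076172), 22.708969116210938)
top tray 0.62 [[0.5089 0.1536 0.    ]] [250.7 292.5]
top tray 0.37 [[ 0.5315 -0.1815  0.    ]] [392.1 282.2]
top mat 0.82 [[ 0.5303 -0.1798  0.    ]] [391.4 282.7]
top grip 0.74 [[ 0.5285 -0.1781  0.037 ]] [393.  282.3]
top lid_a 0.82 [[0.5294 0.1757 0.008 ]] [241.  283.6]
top lid_a 0.66 [[0.5519 0.2248 0.008 ]] [220.5 274.2]
top lid_a 0.65 [[0.5149 0.1371 0.008 ]] [257.3 289.7]
top lid_a 0.58 [[0.4315 0.4241 0.008 ]] [133.3 326.4]
side tray 0.57 ((509.9665832519531, 164.74818420410156), (223.00547790527344, 249.05848693847656), 77.16242980957031)
side mat 0.94 ((530.193115234375, -175.3599853515625), (134.28395080566406, 215.06771850585938), 20.661270141601562)
side grip 0.93 ((522.8966674804688, -179.06912231445312), (66.51252746582031, 184.20494079589844), 22.373550415039062)
side tray 0.73 [[0.4993 0.1623 0.    ]] [357.4 295.5]
side tray 0.2 [[ 0.7633 -0.2165  0.    ]] [261.1 196.6]
side mat 0.62 [[ 0.5291 -0.1849  0.    ]] [341.  204.3]
side grip 0.95 [[ 0.524  -0.1896  0.037 ]] [343.3 192.9]
side lid_a 0.78 [[0.4591 0.1004 0.008 ]] [373.1 274.1]
side lid_a 0.6 [[0.5251 0.1761 0.008 ]] [346.6 297.5]
side lid_a 0.59 [[0.5479 0.2164 0.008 ]] [336.9 311.1]
side lid_a 0.5 [[0.521  0.1236 0.008 ]] [347.6 280.7]
```

>>> arm_command:
  series:
    - [[0.0357, -0.0243, 0, 0, 0], [0.0357, -0.0243, 0, 0, 0], [0.0357, -0.0243, 0, 0, 0], [0.0357, -0.0243, 0, 0, 0], [0.0357, -0.0243, 0, 0, 0], [0.0357, -0.0243, 0, 0, 0], [0.0357, -0.0243, 0, 0, 0], [0.0357, -0.0243, 0, 0, 0], [0.0357, -0.0243, 0, 0, 0], [0.0357, -0.0243, 0, 0, 0], [0.0357, -0.0243, 0, 0, 0], [0.0357, -0.0243, 0, 0, 0]]

```text
t: 2.1
position: [0.5301, -0.1767, 0.24]
tool_rot: [3.141, -0.001, 0.372]
wrist_force: [1.6, -0.5, -0.5]
width: 0.0953
```

>>> arm_command:
  series:
    - [[0, 0, 0, -0.092, 0], [0, 0, 0, -0.092, 0], [0, 0, 0, -0.092, 0], [0, 0, 0, -0.092, 0], [0, 0, 0, -0.092, 0], [0, 0, 0, -0.092, 0], [0, 0, 0, -0.092, 0], [0, 0, 0, -0.092, 0], [0, 0, 0, -0.092, 0], [0, 0, 0, -0.092, 0], [0, 0, 0, -0.092, 0], [0, 0, 0, 0, 0]]

```text
t: 3.3
position: [0.5293, -0.1783, 0.2397]
tool_rot: [3.142, 0.0, 1.961]
wrist_force: [0.9, 0.7, 0.3]
width: 0.0954
```

Run:
```python
from h import *
for i in range(4): 
    o=arm.get_obs();print(o["t"],np.round(o["wrist_force"],2),np.round(o["ft_torque"],3),np.round(o["position"],5))
    im=arm.read_camera("wrist")
cv2.imwrite("pics/w1.png",im[:,:,::-1])
```

```text
3.3 [0.91 0.68 0.25] [ 0.03  -0.145  0.009] [ 0.52929 -0.17827  0.2397 ]
3.35 [0.32 0.26 0.56] [ 0.027 -0.19   0.017] [ 0.52932 -0.17827  0.23976]
3.4 [-0.47  0.72 -0.98] [-0.028 -0.144  0.003] [ 0.52931 -0.17827  0.23972]
3.45 [ 0.18 -0.17 -0.09] [ 0.028 -0.114 -0.004] [ 0.52932 -0.17826  0.23972]
```

View pics/w1.png

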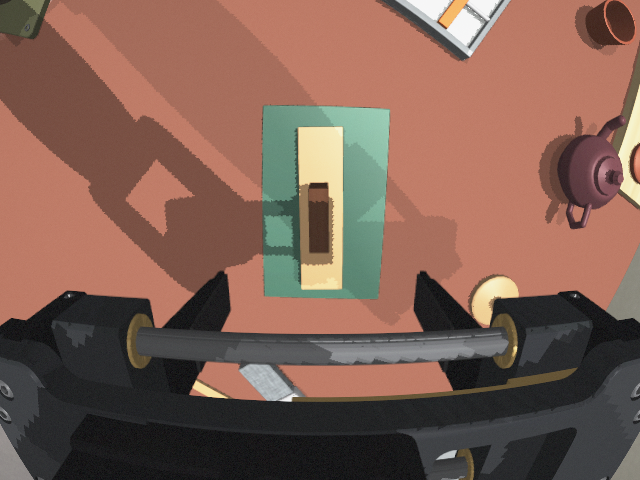

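Run:
```python
from h import *
o=arm.get_obs(); im=arm.read_camera("wrist"); hsv=cv2.cvtColor(im,cv2.COLOR_RGB2HSV)
def fit(t,z):
    r=arm.regions_of("wrist",t)
    m=r[0]["mask"]; c=rect(m); P=w("wrist",c,z,o); b=cv2.minAreaRect((P[:,:2]*1000).astype(np.float32)); print(t,round(r[0]["conf"],2),b)
fit("mat",.003); fit("grip",.019)
for t,z in(("grip",.040),("mat",0)):
    r=arm.spot_point("wrist",t)[0];print(t,r["conf"],r["position"],w("wrist",r["position"],z,o))
# mat+bar by colour corners
px={"mat":([[263,105],[389,109],[379,299],[263,296]],.003),"bar":([[299,127],[343,127],[342,289],[302,288]],.019)}
for k,(p,z) in px.items():
    P=w("wrist",p,z,o);print(k,P[:,:2].round(4).tolist(),"c",P.mean(0).round(4),[round(float(np.degrees(np.arctan2(*(P[i]-P[j])[1::-1]))),2) for i,j in((0,3),(1,2),(1,0),(2,3))])
# grip top z=.061
P=w("wrist",[[308,183],[328,183],[329,252],[309,253]],.061,o);print(P.mean(0),P.round(4).tolist())
```

```text
mat 0.74 ((530.7770385742188, -174.01995849609375), (131.47445678710938, 211.19029235839844), 21.14081573486328)
grip 0.72 ((528.8199462890625, -176.79879760742188), (45.97502899169922, 172.3749237060547), 22.972938537597656)
grip 0.61 [319.3, 215.1] [[ 0.52753044 -0.17648701  0.04      ]]Traceback (most recent call last):
  File "<stdin>", line 8, in <module>
IndexError: list index out of range
```

>>> arm_command:
  series:
    - [[0.0016, -0.0015, 0, -0.0055, 0], [0, 0, 0.04, 0, 0], [0, 0, 0.04, 0, 0], [0, 0, 0.04, 0, 0], [0, 0, 0.04, 0, 0], [0, 0, 0.02, 0, 0], [0, 0, 0.0097, 0, 0], [0, 0, 0, 0, 0]]

```text
t: 4.55
position: [0.5265, -0.177, 0.0487]
tool_rot: [-3.14, -0.002, 1.97]
wrist_force: [-0.3, 0.1, -0.5]
width: 0.0953
```

Run:
```python
from h import *
o=arm.get_obs();print(np.round(o["wrist_force"],2),np.round(o["position"],5),np.degrees(o["tool_rot"]))
im=arm.read_camera("wrist");cv2.imwrite("pics/w2.png",im[:,:,::-1])
```

```text
[-0.32  0.06 -0.48] [ 0.52646 -0.17699  0.04874] [-1.79897245e+02 -1.09621609e-01  1.12878331e+02]
```

View pics/w2.png

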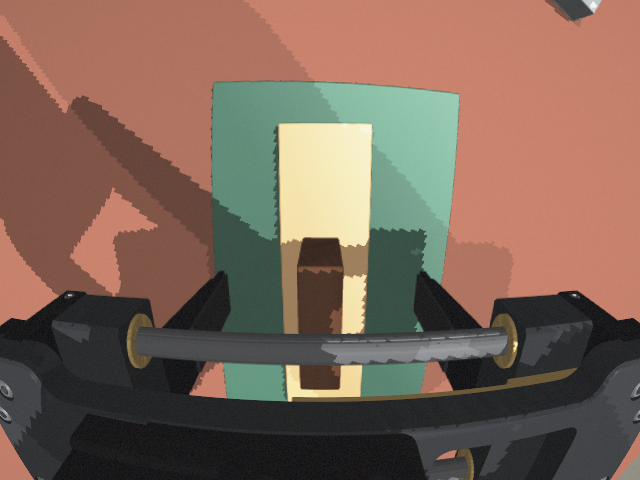

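>>> arm_command:
  series:
    - [[0, 0, 0, 0, 1], [0, 0, 0, 0, 1], [0, 0, 0, 0, 1], [0, 0, 0, 0, 1], [0, 0, 0, 0, 1], [0, 0, 0, 0, 1], [0, 0, 0, 0, 1], [0, 0, 0, 0, 1]]
  squeeze: 40

```text
t: 5.4
position: [0.5273, -0.1773, 0.0499]
tool_rot: [-3.141, -0.0, 1.97]
wrist_force: [-0.7, 0.4, -0.2]
width: 0.0367
```

Run:
```python
from h import *
o=arm.get_obs();print(o["width"],np.round(o["wrist_force"],2),np.round(o["position"],5),np.degrees(o["tool_rot"]))
```

```text
0.036658275966746576 [-0.7   0.38 -0.23] [ 0.52727 -0.17734  0.0499 ] [-1.79994034e+02 -5.67433887e-03  1.12879679e+02]
```

>>> arm_command:
  series:
    - [[0, 0, 0, 0, 1], [0, 0, 0, 0, 1], [0, 0, 0, 0, 1], [0, 0, 0, 0, 1], [0, 0, 0, 0, 1]]

```text
t: 5.9
position: [0.5272, -0.1774, 0.0499]
tool_rot: [-3.141, -0.0, 1.97]
wrist_force: [-0.7, -0.5, 0.7]
width: 0.0179
```

Run:
```python
from h import *
o=arm.get_obs();print(o["width"],np.round(o["wrist_force"],2),np.round(o["position"],5),np.degrees(o["tool_rot"]))
```

```text
0.01786933897142348 [-0.74 -0.49  0.69] [ 0.52718 -0.17741  0.04991] [-1.79981896e+02 -6.12631394e-03  1.12878802e+02]
```

>>> arm_command:
  series:
    - [[0, 0, -0.01, 0, 1], [0, 0, -0.03, 0, 1], [0, 0, -0.035, 0, 1], [0, 0, -0.035, 0, 1], [0, 0, -0.035, 0, 1], [0, 0, -0.005, 0.0796, 1], [0, 0, 0, 0.0796, 1], [0, 0, 0, 0.0796, 1], [0, 0, 0, 0.0796, 1], [0, 0, 0, 0.0796, 1], [0, 0, 0, 0, 1]]

```text
t: 7.0
position: [0.5273, -0.1772, 0.2004]
tool_rot: [3.141, -0.0, 1.345]
wrist_force: [-0.6, -0.3, -1.6]
width: 0.0183
```

>>> arm_command:
  series:
    - [[0.02, -0.012, 0, 0, 1], [0.0375, -0.0232, 0, 0, 1], [0.0375, -0.0232, 0, 0, 1], [0.0375, -0.0232, 0, 0, 1], [0.0375, -0.0232, 0, 0, 1], [0.0375, -0.0232, 0, 0, 1], [0.0375, -0.0232, 0, 0, 1], [0.0375, -0.0232, 0, 0, 1], [0.0375, -0.0232, 0, 0, 1], [0, 0, 0, 0, 1], [0, 0, 0, 0, 1]]

```text
t: 8.1
position: [0.406, 0.1795, 0.2002]
tool_rot: [3.141, 0.0, 1.35]
wrist_force: [0.3, 0.4, -1.4]
width: 0.0181
```

Run:
```python
from h import *
o=arm.get_obs();print(o["width"],np.round(o["wrist_force"],2),np.round(o["position"],5),np.degrees(o["tool_rot"]))
im=arm.read_camera("wrist");cv2.imwrite("pics/w3.png",im[:,:,::-1])
```

```text
0.018089181453103884 [ 0.31  0.39 -1.36] [0.40599 0.17951 0.20022] [1.79969534e+02 6.72017296e-03 7.73360516e+01]
```

View pics/w3.png

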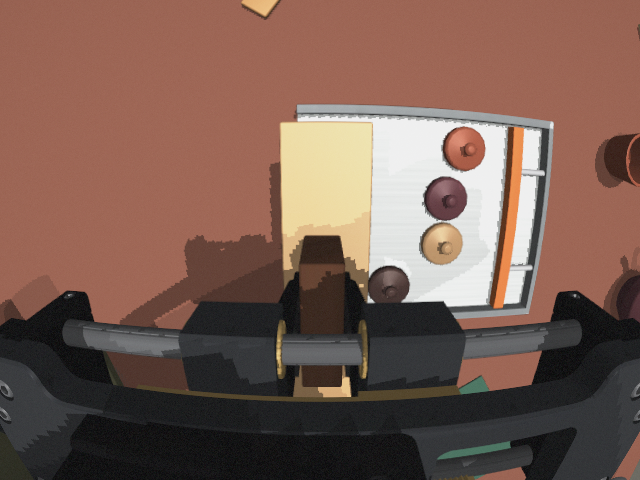

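Run:
```python
from h import *
o=arm.get_obs(); im=arm.read_camera("wrist"); hsv=cv2.cvtColor(im,cv2.COLOR_RGB2HSV).astype(int)
H,S,V=hsv[...,0],hsv[...,1],hsv[...,2]
print(hsv[200,512],hsv[150,330],hsv[150,420])
zt=o["position"][2]-.0469
def line(pts,z,lab):
    P=w("wrist",pts,z,o)[:,:2]
    for _ in range(3):
        c=P.mean(0);u=np.linalg.svd(P-c)[2][0];n=np.array([-u[1],u[0]]);r=(P-c)@n;P=P[abs(r)<max(2*r.std(),2e-4)]
    c=P.mean(0);u=u if u[1]>0 else -u
    print(lab,len(P),c.round(4),"dir+x deg",round(np.degrees(np.arctan2(u[1],u[0]))-90,2),"rms",r.std().round(5));return c,u
# orange left/right boundary
rowsL=[];rowsR=[]
for r in range(132,300):
    m=np.where((H[r]>=6)&(H[r]<=14)&(S[r]>190)&(V[r]>150)&(np.arange(640)>470)&(np.arange(640)<540))[0]
    if len(m)>5: rowsL.append((m[0]-.5,r));rowsR.append((m[-1]+.5,r))
line(rowsL,.021,"stopL z21");line(rowsL,.010,"stopL z10");line(rowsR,.021,"stopR")
# bar right edge: gradient in gray
g=cv2.GaussianBlur(cv2.cvtColor(im,cv2.COLOR_RGB2GRAY),(3,3),0).astype(float)
b=im[...,2].astype(float)-im[...,0]
pts=[]
for r in range(130,235):
    d=np.diff(b[r,360:385]);k=d.argmax();pts.append((360+k+.5,r))
line(pts,zt+.016,"bar+x edge top")
pts=[]
for r in range(130,225):
    m=np.where((H[r]>=14)&(H[r]<=30)&(S[r]>60)&(np.arange(640)>265)&(np.arange(640)<380))[0]
    if len(m): pts.append((m[0]-.5,r))
line(pts,zt+.016,"bar-x edge")
# tray far wall and lids
for t in("lid_a",):
    for q in arm.spot_point("wrist",t)[:6]:
        print(t,round(q["conf"],2),np.round(q["position"],0),w("wrist",q["position"],.008,o).round(4))
for q in arm.regions_of("wrist","tray")[:1]:
    c=rect(q["mask"]);hull=cv2.convexHull(c);print(q["conf"],cv2.approxPolyDP(hull,4,True)[:,0].tolist())
P=w("wrist",[[297,104],[553,122],[530,313]],.022,o);print(P.round(4).tolist())
d=P[1]-P[0];print(np.degrees(np.arctan2(d[1],d[0])),np.linalg.norm(d));d=P[1]-P[2];print(np.degrees(np.arctan2(d[1],d[0]))-90,np.linalg.norm(d))
```

```text
[ 12 168 235] [ 23  72 238] [  0   0 239]Traceback (most recent call last):
  File "<stdin>", line 17, in <module>
  File "<stdin>", line 7, in line
  File "h.py", line 14, in w
    c,d=ray(name,px,o);return c+d*((z-c[2])/d[:,2])[:,None]
        ~~~^^^^^^^^^^^
  File "h.py", line 8, in ray
    u=(px[:,0]-K[0,2])/K[0,0];v=(px[:,1]-K[1,2])/K[1,1]
       ~~^^^^^
IndexError: index 0 is out of bounds for axis 1 with size 0
```

```bash
cat > m.py <<'E'
from h import *
o=arm.get_obs(); im=arm.read_camera("wrist"); hsv=cv2.cvtColor(im,cv2.COLOR_RGB2HSV).astype(int)
H,S,V=hsv[...,0],hsv[...,1],hsv[...,2]
zt=o["position"][2]-.0469
def line(pts,z,lab):
    P=w("wrist",pts,z,o)[:,:2]
    for _ in range(3):
        c=P.mean(0);u=np.linalg.svd(P-c)[2][0];n=np.array([-u[1],u[0]]);r=(P-c)@n;P=P[abs(r)<max(2*r.std(),2e-4)]
    c=P.mean(0);u=u if u[1]>0 else -u
    print(lab,len(P),c.round(4),"dir+x deg",round(np.degrees(np.arctan2(u[1],u[0]))-90,2),"rms",r.std().round(5));return c,u
rowsL=[];rowsR=[]
for r in range(132,300):
    m=np.where((H[r]>=6)&(H[r]<=16)&(S[r]>120)&(V[r]>90)&(np.arange(640)>485)&(np.arange(640)<530))[0]
    if len(m)>5: rowsL.append((m[0]-.5,r));rowsR.append((m[-1]+.5,r))
line(rowsL,.021,"stopL z21");line(rowsL,.010,"stopL z10");line(rowsR,.021,"stopR")
b=im[...,2].astype(float)-im[...,0]
pts=[]
for r in range(130,235):
    d=np.diff(b[r,360:385]);k=d.argmax();pts.append((360+k+.5,r))
line(pts,zt+.016,"bar+x edge top")
pts=[]
for r in range(130,225):
    m=np.where((H[r]>=14)&(H[r]<=30)&(S[r]>60)&(np.arange(640)>265)&(np.arange(640)<380))[0]
    if len(m): pts.append((m[0]-.5,r))
line(pts,zt+.016,"bar-x edge")
for t in("lid_a",):
    for q in arm.spot_point("wrist",t)[:6]:
        print(t,round(q["conf"],2),np.round(q["position"],0),w("wrist",q["position"],.008,o).round(4))
for q in arm.regions_of("wrist","tray")[:1]:
    c=rect(q["mask"]);hull=cv2.convexHull(c);print(q["conf"],cv2.approxPolyDP(hull,4,True)[:,0].tolist())
P=w("wrist",[[297,104],[553,122],[530,313]],.022,o);print(P.round(4).tolist())
d=P[1]-P[0];print(np.degrees(np.arctan2(d[1],d[0])),np.linalg.norm(d));d=P[1]-P[2];print(np.degrees(np.arctan2(d[1],d[0]))-90,np.linalg.norm(d))
E
python3 m.py
```

```text
stopL z21 149 [0.5798 0.1474] dir+x deg -12.66 rms 0.00132
stopL z10 149 [0.585  0.1438] dir+x deg -12.66 rms 0.00136
stopR 165 [0.5951 0.1423] dir+x deg -12.77 rms 0.00037
bar+x edge top 100 [0.4425 0.227 ] dir+x deg -13.25 rms 0.00014
bar-x edge 80 [0.4006 0.2406] dir+x deg -13.15 rms 0.0001
lid_a 0.87 [462. 145.] [[0.5528 0.2204 0.008 ]]
lid_a 0.6 [442. 238.] [[0.5178 0.1346 0.008 ]]
lid_a 0.57 [440. 197.] [[0.5216 0.1756 0.008 ]]
0.83 [[295, 105], [379, 102], [551, 119], [545, 218], [529, 309], [455, 317], [401, 302], [369, 270], [296, 119]]
[[0.41, 0.286, 0.022], [0.6523, 0.2296, 0.022], [0.6091, 0.0291, 0.022]]
-13.107878801069619 0.24871757181405124
-12.144165738541886 0.20501849599410485
```

>>> arm_command:
  series:
    - [[0, 0, 0.03, 0, 1], [0, 0, 0.035, 0, 1], [0, 0, 0.035, 0, 1], [0, 0, 0.025, 0, 1], [0, 0, 0.015, 0, 1], [0, 0, 0.003, 0, 1], [0, 0, 0, 0, 1], [0, 0, 0, 0, 1], [0, 0, 0, 0, 1]]

```text
t: 9.25
position: [0.4074, 0.1789, 0.0582]
tool_rot: [3.14, -0.001, 1.345]
wrist_force: [0.2, 0.3, -1.9]
width: 0.0181
```

```bash
cat > s.py <<'E'
from h import *
import sys
n=int(sys.argv[1]) if len(sys.argv)>1 else 4
F=[];Tq=[];P=[]
for i in range(n):
    o=arm.get_obs();F.append(o["wrist_force"]);Tq.append(o["ft_torque"]);P.append(o["position"])
    im=arm.read_camera("wrist")
F=np.array(F);th=o["tool_rot"][2]-np.pi/2;u=np.array([np.cos(th),np.sin(th),0]);c=np.array([.5088,.1568,0])
f=F.mean(0);p=np.mean(P,0)
print("t",o["t"],"F",f.round(2),"sd",F.std(0).round(2),"push",(-(F@u)).round(2),(-f@u).round(2),"lat",round(f@np.array([-u[1],u[0],0]),2),"Tq",np.mean(Tq,0).round(3))
print("pos",p.round(5),"rot",np.degrees(o["tool_rot"]).round(3),"face x",((p-c)@u*1000+24).round(2))
if len(sys.argv)>2: cv2.imwrite(sys.argv[2],im[:,:,::-1])
E
python3 s.py 8 pics/w4.png
```

```text
t 9.6 F [ 0.22  0.27 -1.51] sd [0.54 0.36 0.58] push [-0.17  0.16 -1.38  0.48  0.14 -0.07 -0.45  0.08] -0.15 lat 0.31 Tq [-0.024 -0.083  0.005]
pos [0.40685 0.17888 0.05763] rot [ 1.79981e+02 -1.00000e-02  7.70660e+01] face x -80.31
```

View pics/w4.png

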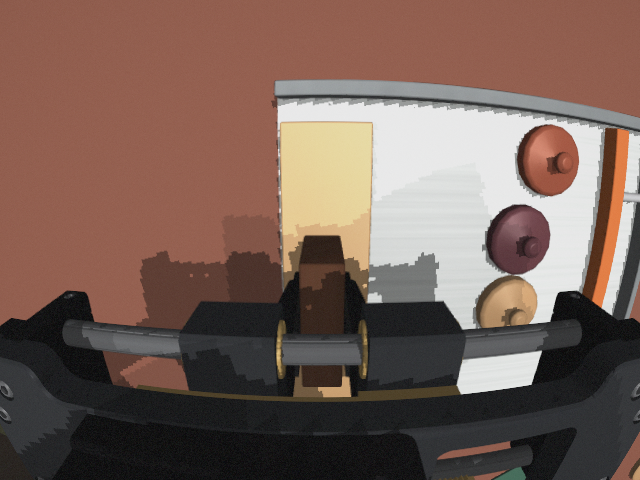

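>>> arm_command:
  series:
    - [[0, 0.001, 0.001, 0, 1], [0, 0.003, 0.001, 0, 1], [0, 0.004, 0, 0, 1], [0, 0.004, 0, 0, 1], [0, 0.004, 0, 0, 1], [0, 0.004, 0, 0, 1], [0, 0.004, 0, 0, 1], [0, 0.004, 0, 0, 1], [0, 0.004, 0, 0, 1], [0, 0.004, 0, 0, 1], [0, 0.004, 0, 0, 1], [0, 0.004, 0, 0, 1]]

```text
t: 10.85
position: [0.4496, 0.1688, 0.0549]
tool_rot: [-3.142, 0.0, 1.345]
wrist_force: [-0.4, 0.3, -1.2]
width: 0.0177
```

>>> arm_command:
  series:
    - [[0, 0.004, 0, 0, 1], [0, 0.004, 0, 0, 1], [0, 0.004, 0, 0, 1], [0, 0.004, 0, 0, 1], [0, 0.004, 0, 0, 1], [0, 0.004, 0, 0, 1], [0, 0.004, 0, 0, 1], [0, 0.004, 0, 0, 1], [0, 0.003, 0, 0, 1], [0, 0.002, 0, 0, 1], [0, 0.001, 0, 0, 1], [0, 0, 0, 0, 1]]

```text
t: 12.05
position: [0.4865, 0.1603, 0.055]
tool_rot: [3.141, -0.0, 1.345]
wrist_force: [-0.6, 0.7, -1.1]
width: 0.0178
```

```bash
python3 s.py 4 pics/w5.png
```

```text
t 12.2 F [-0.14  0.09 -1.6 ] sd [0.43 0.39 0.39] push [ 0.73  0.02 -0.56  0.43] 0.15 lat 0.06 Tq [-0.006 -0.055  0.004]
pos [0.48637 0.16039 0.05497] rot [ 1.79992e+02 -3.00000e-03  7.70630e+01] face x 1.34
```

View pics/w5.png

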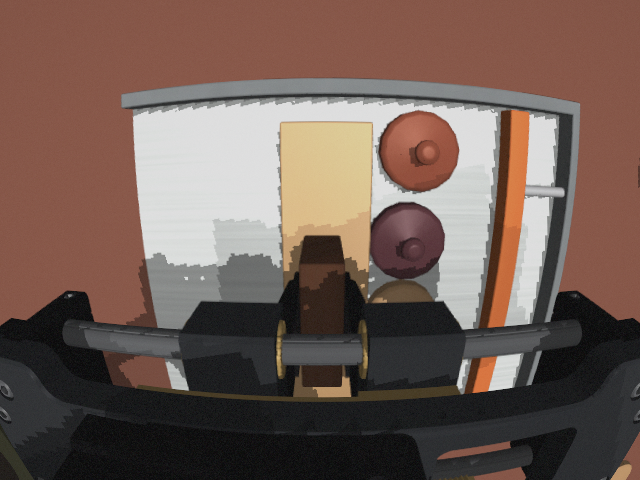

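>>> arm_command:
  series:
    - [[0, 0.002, -0.0007, 0, 1], [0, 0.003, 0, 0, 1], [0, 0.003, 0, 0, 1], [0, 0.003, 0, 0, 1], [0, 0.003, 0, 0, 1], [0, 0.003, 0, 0, 1], [0, 0.002, 0, 0, 1], [0, 0.001, 0, 0, 1], [0, 0, 0, 0, 1]]

```text
t: 13.15
position: [0.506, 0.1559, 0.0557]
tool_rot: [3.141, -0.0, 1.345]
wrist_force: [-0.1, 0.6, -1.3]
width: 0.018
```

```bash
python3 s.py 6 pics/w6.png
python3 - <<'E'
from h import *
im=arm.read_camera("top");cv2.imwrite("pics/t6.png",cv2.resize(im[220:370,170:330,::-1],None,fx=4,fy=4,interpolation=cv2.INTER_CUBIC))
E
```

```text
t 13.4 F [-0.05 -0.19 -1.17] sd [0.4  0.44 0.47] push [ 0.23 -0.06  0.36 -0.8  -0.1   0.42] 0.01 lat -0.2 Tq [-0.02  -0.057  0.001]
pos [0.50591 0.15589 0.0557 ] rot [ 1.79986e+02 -4.00000e-03  7.70630e+01] face x 21.39
```

View pics/w6.png

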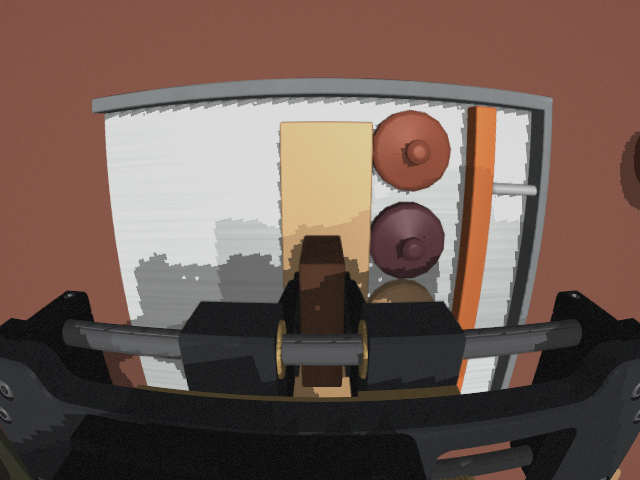

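View pics/t6.png

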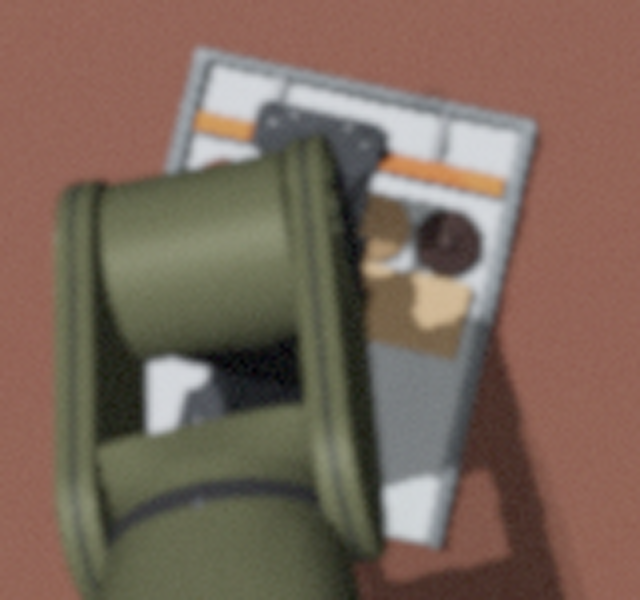

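>>> arm_command:
  series:
    - [[0, 0.001, 0, 0, 1], [0, 0.001, 0, 0, 1], [0, 0.001, 0, 0, 1], [0, 0.001, 0, 0, 1], [0, 0, 0, 0, 1]]

```text
t: 14.0
position: [0.5099, 0.155, 0.0557]
tool_rot: [3.141, -0.0, 1.345]
wrist_force: [0.4, 0.1, -1.8]
width: 0.018
```

>>> arm_command:
  series:
    - [[0, 0.0004, 0, 0, 1], [0, 0.0003, 0, 0, 1], [0, 0.0003, 0, 0, 1], [0, 0, 0, 0, 1]]

```text
t: 14.4
position: [0.5107, 0.1548, 0.0556]
tool_rot: [3.142, 0.0, 1.345]
wrist_force: [-1.2, 0.9, -0.8]
width: 0.0178
```

```bash
python3 s.py 3 pics/w7.png
```

```text
t 14.5 F [-0.36  0.27 -1.17] sd [0.59 0.44 0.27] push [ 1.34  0.09 -0.22] 0.41 lat 0.18 Tq [ 0.015  0.004 -0.018]
pos [0.5107  0.15479 0.05565] rot [1.79995e+02 1.00000e-03 7.70590e+01] face x 26.31
```

View pics/w7.png

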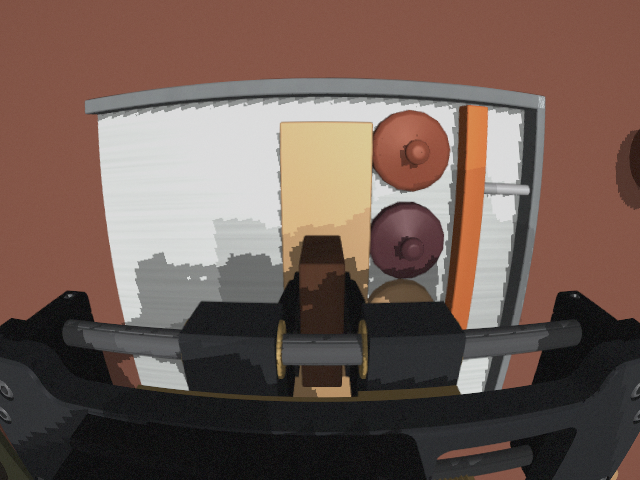

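>>> arm_command:
  series:
    - [[0, 0.0004, 0, 0, 1], [0, 0.0003, 0, 0, 1], [0, 0.0003, 0, 0, 1], [0, 0, 0, 0, 1]]

```text
t: 14.95
position: [0.5117, 0.1546, 0.0556]
tool_rot: [3.142, 0.0, 1.345]
wrist_force: [-0.0, 0.5, -2.2]
width: 0.0178
```

>>> arm_command:
  series:
    - [[0, 0.0003, 0, 0, 1], [0, 0.0002, 0, 0, 1], [0, 0, 0, 0, 1]]

```text
t: 15.25
position: [0.5122, 0.1544, 0.0556]
tool_rot: [3.142, 0.0, 1.345]
wrist_force: [-0.1, -0.4, -1.5]
width: 0.0176
```

```bash
python3 s.py 4
```

```text
t 15.4 F [-0.34  0.2  -1.7 ] sd [0.42 0.43 0.14] push [-0.02 -0.22  0.8   0.94] 0.37 lat 0.12 Tq [ 0.003 -0.018 -0.015]
pos [0.51217 0.15444 0.05564] rot [1.79996e+02 3.00000e-03 7.70590e+01] face x 27.81
```

>>> arm_command:
  series:
    - [[0, 0.0003, 0, 0, 1], [0, 0.0002, 0, 0, 1], [0, 0, 0, 0, 1]]

```text
t: 15.75
position: [0.5126, 0.1543, 0.0557]
tool_rot: [3.142, -0.0, 1.345]
wrist_force: [0.5, -0.4, -1.9]
width: 0.0179
```

>>> arm_command:
  series:
    - [[0, 0.0003, 0, 0, 1], [0, 0.0002, 0, 0, 1], [0, 0, 0, 0, 1]]

```text
t: 16.05
position: [0.5132, 0.1542, 0.0557]
tool_rot: [3.142, -0.0, 1.345]
wrist_force: [0.2, 0.2, -2.0]
width: 0.0179
```

```bash
python3 s.py 4 pics/w8.png
```

```text
t 16.2 F [-0.36  0.33 -1.69] sd [0.48 0.18 0.33] push [-0.19  0.23  1.16  0.51] 0.42 lat 0.24 Tq [ 0.009 -0.004 -0.03 ]
pos [0.51315 0.15423 0.05566] rot [ 1.79994e+02 -1.00000e-03  7.70550e+01] face x 28.82
```

View pics/w8.png

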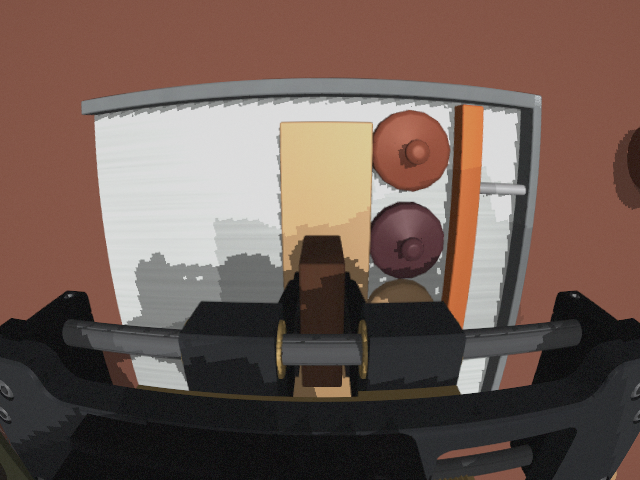

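>>> arm_command:
  series:
    - [[0, 0.0002, 0, 0, 1], [0, 0.0002, 0, 0, 1], [0, 0.0001, 0, 0, 1], [0, 0, 0, 0, 1]]

```text
t: 16.65
position: [0.5136, 0.1541, 0.0557]
tool_rot: [3.142, -0.0, 1.345]
wrist_force: [-1.0, 0.4, -1.1]
width: 0.0183
```

>>> arm_command:
  series:
    - [[0, 0.0002, 0, 0, 1], [0, 0.0002, 0, 0, 1], [0, 0, 0, 0, 1], [0, 0, 0, 0, 1]]

```text
t: 17.05
position: [0.514, 0.154, 0.0557]
tool_rot: [3.141, -0.0, 1.345]
wrist_force: [-0.7, 0.5, -1.3]
width: 0.0177
```

>>> arm_command:
  series:
    - [[0, 0.0002, 0, 0, 1], [0, 0.0002, 0, 0, 1], [0, 0, 0, 0, 1], [0, 0, 0, 0, 1]]

```text
t: 17.45
position: [0.5144, 0.154, 0.0557]
tool_rot: [3.141, -0.0, 1.345]
wrist_force: [-0.5, 0.3, -0.9]
width: 0.0174
```

```bash
python3 s.py 4
```

```text
t 17.6 F [-0.23  0.2  -1.3 ] sd [0.24 0.34 0.31] push [ 0.56 -0.06  0.26  0.3 ] 0.27 lat 0.14 Tq [0.003 0.015 0.008]
pos [0.51441 0.15394 0.05566] rot [ 1.79996e+02 -2.00000e-03  7.70560e+01] face x 30.11
```

Still only lid friction; continue.

>>> arm_command:
  series:
    - [[0, 0.0002, 0, 0, 1], [0, 0.0002, 0, 0, 1], [0, 0, 0, 0, 1], [0, 0, 0, 0, 1]]

```text
t: 18.05
position: [0.5148, 0.1538, 0.0556]
tool_rot: [-3.142, 0.0, 1.345]
wrist_force: [-0.9, 0.2, -2.5]
width: 0.0176
```

>>> arm_command:
  series:
    - [[0, 0.0002, 0, 0, 1], [0, 0.0002, 0, 0, 1], [0, 0, 0, 0, 1], [0, 0, 0, 0, 1]]

```text
t: 18.45
position: [0.5152, 0.1537, 0.0557]
tool_rot: [3.141, -0.0, 1.345]
wrist_force: [-0.5, 0.3, -1.4]
width: 0.018
```

>>> arm_command:
  series:
    - [[0, 0.0002, 0, 0, 1], [0, 0.0002, 0, 0, 1], [0, 0, 0, 0, 1], [0, 0, 0, 0, 1]]

```text
t: 18.85
position: [0.5156, 0.1537, 0.0557]
tool_rot: [3.142, 0.0, 1.345]
wrist_force: [-0.7, 0.8, -2.3]
width: 0.0177
```

```bash
python3 s.py 4 pics/w9.png
```

```text
t 19.0 F [-0.25  0.22 -1.12] sd [0.43 0.48 0.7 ] push [ 0.88 -0.31 -0.01  0.6 ] 0.29 lat 0.15 Tq [-0.036  0.012 -0.01 ]
pos [0.51559 0.15367 0.05566] rot [ 1.79994e+02 -2.00000e-03  7.70600e+01] face x 31.32
```

View pics/w9.png

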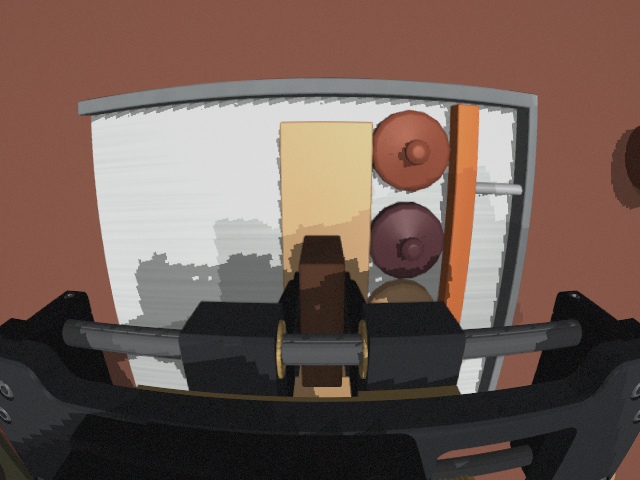

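>>> arm_command:
  series:
    - [[0, 0.0002, 0, 0, 1], [0, 0.0001, 0, 0, 1], [0, 0, 0, 0, 1], [0, 0, 0, 0, 1]]

```text
t: 19.45
position: [0.5158, 0.1536, 0.0557]
tool_rot: [-3.142, 0.0, 1.345]
wrist_force: [-1.1, 0.5, -1.8]
width: 0.018
```

```bash
python3 s.py 4
```

```text
t 19.6 F [-0.73  0.12 -1.12] sd [0.39 0.73 0.39] push [1.22 0.45 1.1  0.17] 0.73 lat -0.05 Tq [-0.012  0.056  0.016]
pos [0.51584 0.15361 0.05567] rot [-180.      -0.      77.057] face x 31.57
```

>>> arm_command:
  series:
    - [[0, 0.0002, 0, 0, 1], [0, 0.0001, 0, 0, 1], [0, 0, 0, 0, 1], [0, 0, 0, 0, 1]]

```text
t: 20.05
position: [0.5162, 0.1535, 0.0557]
tool_rot: [3.142, 0.0, 1.345]
wrist_force: [-0.5, -0.4, -1.0]
width: 0.0177
```

```bash
python3 s.py 4
```

```text
t 20.2 F [-0.32  0.18 -0.83] sd [0.31 0.38 0.12] push [ 0.39  0.58  0.54 -0.11] 0.35 lat 0.1 Tq [ 0.004  0.02  -0.   ]
pos [0.51616 0.15354 0.05566] rot [ 1.79997e+02 -1.00000e-03  7.70570e+01] face x 31.9
```

>>> arm_command:
  series:
    - [[0, 0.0002, 0, 0, 1], [0, 0.0001, 0, 0, 1], [0, 0, 0, 0, 1], [0, 0, 0, 0, 1]]

```text
t: 20.65
position: [0.5164, 0.1535, 0.0557]
tool_rot: [3.142, -0.0, 1.345]
wrist_force: [-0.6, -0.7, -1.1]
width: 0.0181
```

>>> arm_command:
  series:
    - [[0, 0.0002, 0, 0, 1], [0, 0.0001, 0, 0, 1], [0, 0, 0, 0, 1], [0, 0, 0, 0, 1]]

```text
t: 21.05
position: [0.5168, 0.1534, 0.0557]
tool_rot: [3.142, -0.0, 1.345]
wrist_force: [-0.6, -0.1, -2.0]
width: 0.0179
```

```bash
python3 s.py 4
```

```text
t 21.2 F [-0.4  -0.15 -1.94] sd [0.64 0.42 0.22] push [ 0.59  0.   -0.42  1.26] 0.36 lat -0.23 Tq [ 0.017  0.028 -0.008]
pos [0.51674 0.1534  0.05566] rot [ 1.79995e+02 -3.00000e-03  7.70580e+01] face x 32.49
```

>>> arm_command:
  series:
    - [[0, 0.0002, 0, 0, 1], [0, 0.0001, 0, 0, 1], [0, 0, 0, 0, 1], [0, 0, 0, 0, 1]]

```text
t: 21.65
position: [0.5169, 0.1534, 0.0556]
tool_rot: [-3.141, 0.0, 1.345]
wrist_force: [-1.7, 0.0, -1.1]
width: 0.0175
```

```bash
python3 s.py 4 pics/w10.png
```

```text
t 21.8 F [-1.63  0.23 -1.  ] sd [0.46 0.41 0.06] push [1.66 1.22 2.48 1.2 ] 1.64 lat -0.14 Tq [0.04  0.208 0.04 ]
pos [0.51691 0.15335 0.05564] rot [-1.79985e+02  4.00000e-03  7.70600e+01] face x 32.67
```

View pics/w10.png

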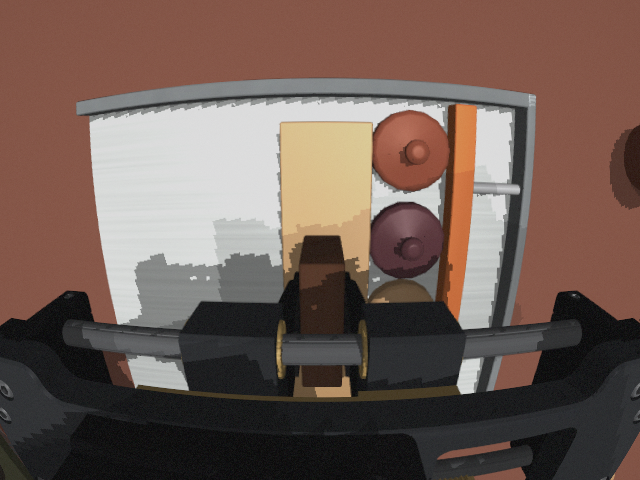

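>>> arm_command:
  series:
    - [[0, 0.0001, 0, 0, 1], [0, 0.0001, 0, 0, 1], [0, 0, 0, 0, 1], [0, 0, 0, 0, 1]]

```text
t: 22.25
position: [0.517, 0.1533, 0.0556]
tool_rot: [-3.141, 0.0, 1.345]
wrist_force: [-3.4, -0.4, 0.2]
width: 0.0177
```

```bash
python3 s.py 6
```

```text
t 22.5 F [-2.53  0.24  0.08] sd [0.61 0.39 0.39] push [3.23 2.21 3.22 2.64 2.14 1.67] 2.52 lat -0.33 Tq [0.112 0.398 0.146]
pos [0.51705 0.15331 0.05562] rot [-1.7998e+02  4.0000e-03  7.7064e+01] face x 32.82
```

>>> arm_command:
  series:
    - [[0, -0.0008, 0, 0, 1], [0, 0, -0.0005, -0.0028, 1], [0, 0, 0, 0, 1]]

```text
t: 22.85
position: [0.517, 0.1534, 0.0564]
tool_rot: [3.14, -0.0, 1.349]
wrist_force: [-0.3, -0.4, -2.0]
width: 0.0177
```

```bash
python3 s.py 4
```

```text
t 23.0 F [ 0.14 -0.5  -1.66] sd [0.34 0.33 0.23] push [ 0.17 -0.7  -0.03 -0.43] -0.25 lat -0.46 Tq [-0.012 -0.071  0.021]
pos [0.51686 0.15343 0.05635] rot [ 1.7996e+02 -1.0000e-02  7.7301e+01] face x 32.6
```

>>> arm_command:
  series:
    - [[0, 0.0003, 0, 0, 1], [0, 0.0003, 0, 0, 1], [0, 0.0001, 0, 0, 1], [0, 0, 0, 0, 1], [0, 0, 0, 0, 1]]

```text
t: 23.55
position: [0.5171, 0.1533, 0.0561]
tool_rot: [-3.141, 0.0, 1.349]
wrist_force: [-1.1, -0.9, -1.3]
width: 0.0178
```

```bash
python3 s.py 6
```

```text
t 23.8 F [-0.64 -0.18 -1.43] sd [0.62 0.68 0.28] push [ 0.91  0.77  1.17 -0.27  0.26  0.69] 0.59 lat -0.32 Tq [ 0.009 -0.005  0.001]
pos [0.51706 0.15333 0.05614] rot [-179.995    0.      77.309] face x 32.82
```

>>> arm_command:
  series:
    - [[0, 0.0001, 0, 0, 1], [0, 0.0001, 0, 0, 1], [0, 0, 0, 0, 1], [0, 0, 0, 0, 1]]

```text
t: 24.25
position: [0.5171, 0.1533, 0.0562]
tool_rot: [-3.141, 0.0, 1.349]
wrist_force: [-1.9, 0.1, -0.1]
width: 0.0178
```

```bash
python3 s.py 4
```

```text
t 24.4 F [-1.84  0.57 -0.22] sd [0.3  0.35 0.1 ] push [1.89 1.97 1.5  2.32] 1.92 lat 0.15 Tq [ 0.055  0.295 -0.055]
pos [0.51713 0.15331 0.05613] rot [-1.79974e+02  3.00000e-03  7.73080e+01] face x 32.89
```

>>> arm_command:
  series:
    - [[0, 0.0001, 0, 0, 1], [0, 0.0001, 0, 0, 1], [0, 0, 0, 0, 1], [0, 0, 0, 0, 1]]

```text
t: 24.85
position: [0.5172, 0.1533, 0.0561]
tool_rot: [-3.141, 0.0, 1.349]
wrist_force: [-3.4, 0.8, 0.6]
width: 0.0179
```

```bash
python3 s.py 6
```

```text
t 25.1 F [-3.62  0.87  0.65] sd [0.63 0.4  0.57] push [3.53 2.66 3.83 3.59 4.43 4.31] 3.72 lat 0.06 Tq [ 0.131  0.691 -0.049]
pos [0.51722 0.15328 0.05609] rot [-1.79964e+02  5.00000e-03  7.73090e+01] face x 32.99
```

>>> arm_command:
  series:
    - [[0, 0.0001, 0, 0, 1], [0, 0.0001, 0, 0, 1], [0, 0.0001, 0, 0, 1], [0, 0, 0, 0, 1], [0, 0, 0, 0, 1]]

```text
t: 25.65
position: [0.5174, 0.1532, 0.0561]
tool_rot: [-3.14, 0.0, 1.349]
wrist_force: [-5.8, 1.9, 2.0]
width: 0.0181
```

```bash
python3 s.py 5
```

```text
t 25.85 F [-5.42  1.87  1.6 ] sd [0.45 0.43 0.48] push [6.02 6.35 5.16 4.98 5.96] 5.69 lat 0.63 Tq [ 0.233  0.963 -0.027]
pos [0.51735 0.15323 0.05606] rot [-1.79932e+02  9.00000e-03  7.73030e+01] face x 33.13
```

>>> arm_command:
  series:
    - [[0, 0.0001, 0, 0, 1], [0, 0.0001, 0, 0, 1], [0, 0.0001, 0, 0, 1], [0, 0, 0, 0, 1], [0, 0, 0, 0, 1]]

```text
t: 26.4
position: [0.5174, 0.1532, 0.056]
tool_rot: [-3.14, 0.0, 1.349]
wrist_force: [-6.0, 1.5, 1.9]
width: 0.0176
```

```bash
python3 s.py 5 pics/w11.png
```

```text
t 26.6 F [-6.03  1.61  2.43] sd [0.25 0.2  0.49] push [6.15 6.27 6.52 5.89 6.35] 6.24 lat 0.24 Tq [ 0.247  1.075 -0.035]
pos [0.51741 0.15322 0.056  ] rot [-1.79895e+02  1.40000e-02  7.73040e+01] face x 33.19
```

>>> arm_command:
  series:
    - [[0, 0.0001, 0, 0, 1], [0, 0.0001, 0, 0, 1], [0, 0.0001, 0, 0, 1], [0, 0, 0, 0, 1], [0, 0, 0, 0, 1]]

```text
t: 27.15
position: [0.5175, 0.1532, 0.056]
tool_rot: [-3.139, 0.0, 1.349]
wrist_force: [-7.3, 1.8, 2.2]
width: 0.0177
```

```bash
python3 s.py 5
```

```text
t 27.35 F [-6.74  1.6   3.01] sd [0.63 0.76 0.48] push [7.48 6.92 6.07 7.39 6.77] 6.93 lat 0.08 Tq [ 0.291  1.224 -0.021]
pos [0.51748 0.1532  0.05599] rot [-1.79862e+02  1.80000e-02  7.73060e+01] face x 33.26
```

View pics/w11.png

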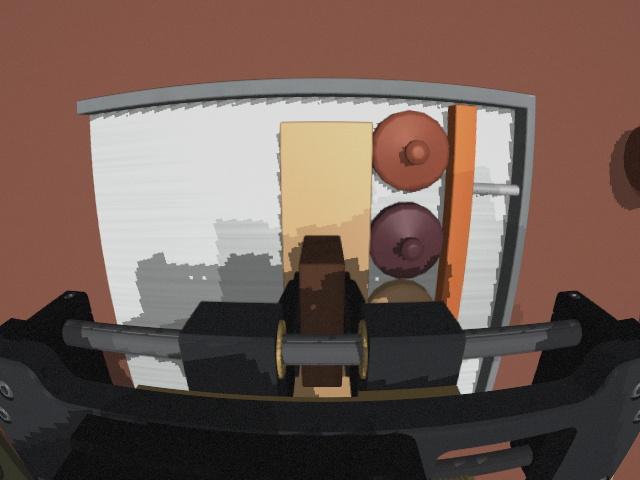

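>>> arm_command:
  series:
    - [[0, 0.0001, 0, 0, 1], [0, 0.0001, 0, 0, 1], [0, 0.0001, 0, 0, 1], [0, 0.0001, 0, 0, 1], [0, 0.0001, 0, 0, 1], [0, 0, 0, 0, 1], [0, 0, 0, 0, 1]]

```text
t: 28.1
position: [0.5176, 0.1532, 0.0559]
tool_rot: [-3.138, 0.0, 1.349]
wrist_force: [-7.1, 2.5, 3.0]
width: 0.0176
```

```bash
python3 s.py 5
```

```text
t 28.3 F [-7.54  1.68  3.73] sd [0.5  0.62 0.42] push [7.45 7.98 7.35 8.45 7.41] 7.73 lat -0.02 Tq [ 0.354  1.429 -0.068]
pos [0.51758 0.15317 0.05588] rot [-1.79806e+02  2.40000e-02  7.73020e+01] face x 33.36
```

>>> arm_command:
  series:
    - [[0, 0.0001, 0, 0, 1], [0, 0.0001, 0, 0, 1], [0, 0.0001, 0, 0, 1], [0, 0.0001, 0, 0, 1], [0, 0.0001, 0, 0, 1], [0, 0.0001, 0, 0, 1], [0, 0.0001, 0, 0, 1], [0, 0.0001, 0, 0, 1], [0, 0, 0, 0, 1], [0, 0, 0, 0, 1]]

```text
t: 29.35
position: [0.5178, 0.1531, 0.0557]
tool_rot: [-3.137, 0.001, 1.349]
wrist_force: [-9.3, 3.3, 4.5]
width: 0.0177
```

```bash
python3 s.py 6
```

```text
t 29.6 F [-9.32  2.79  4.81] sd [0.11 0.28 0.37] push [9.83 9.77 9.61 9.66 9.84 9.51] 9.7 lat 0.67 Tq [ 0.443  1.722 -0.035]
pos [0.51776 0.15312 0.05572] rot [-1.79715e+02  3.60000e-02  7.73020e+01] face x 33.55
```

>>> arm_command:
  series:
    - [[0, 0.0001, 0, 0, 1], [0, 0.0001, 0, 0, 1], [0, 0, 0, 0, 1], [0, 0, 0, 0, 1], [0, 0, 0, 0, 1]]

```text
t: 30.15
position: [0.5178, 0.1531, 0.0557]
tool_rot: [-3.136, 0.001, 1.349]
wrist_force: [-9.6, 2.6, 5.7]
width: 0.0178
```

```bash
python3 s.py 4
python3 - <<'E'
from h import *
im=arm.read_camera("side");cv2.imwrite("pics/s12.png",cv2.resize(im[220:360,270:440,::-1],None,fx=4,fy=4,interpolation=cv2.INTER_CUBIC))
E
```

```text
t 30.3 F [-9.87  2.37  4.96] sd [0.22 0.28 0.66] push [ 9.98  9.94 10.43 10.23] 10.15 lat 0.14 Tq [ 0.471  1.847 -0.026]
pos [0.5178  0.1531  0.05571] rot [-1.79688e+02  3.90000e-02  7.73020e+01] face x 33.59
```

View pics/s12.png

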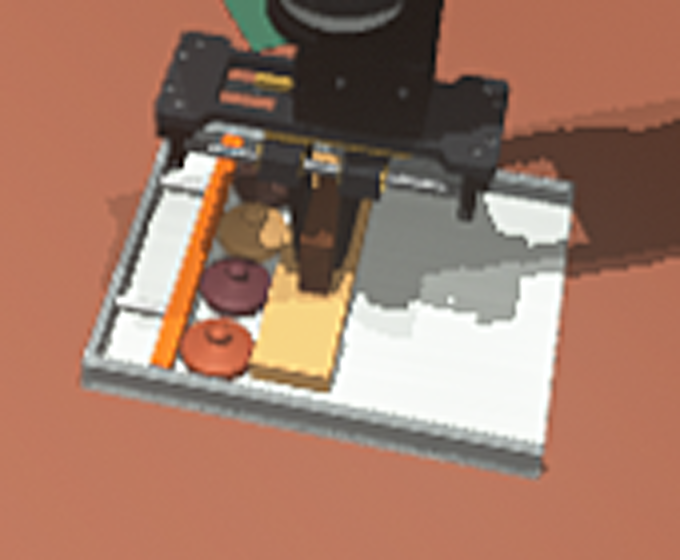

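Row is pressed home, all four lids between bar and stop, flat. Back off gently.

>>> arm_command:
  series:
    - [[0, -0.0003, 0, 0, 1], [0, -0.0003, 0, 0, 1], [0, -0.0003, 0, 0, 1], [0, -0.0003, 0, 0, 1], [0, -0.0003, 0, 0, 1], [0, -0.0003, 0, 0, 1], [0, -0.0003, 0, 0, 1], [0, -0.0003, 0, 0, 1], [0, -0.0003, 0, 0, 1], [0, -0.0003, 0, 0, 1], [0, 0, 0, 0, 1]]

```text
t: 31.5
position: [0.5171, 0.1533, 0.0561]
tool_rot: [3.141, 0.0, 1.349]
wrist_force: [-3.0, 0.0, -2.3]
width: 0.0178
```

```bash
python3 s.py 3
```

```text
t 31.6 F [-2.28  0.06 -2.46] sd [0.57 0.52 0.91] push [2.93 1.44 2.34] 2.24 lat -0.44 Tq [0.102 0.438 0.003]
pos [0.51712 0.15327 0.05617] rot [ 1.79973e+02 -5.00000e-03  7.73060e+01] face x 32.89
```

>>> arm_command:
  series:
    - [[0, -0.0005, 0, 0, 1], [0, -0.0005, 0, 0, 1], [0, -0.001, 0, 0, 1], [0, -0.002, 0, 0, 1], [0, -0.004, 0, 0, 1], [0, -0.006, 0, 0, 1], [0, -0.006, 0, 0, 1], [0, -0.006, 0, 0, 1], [0, -0.006, 0, 0, 1], [0, -0.003, 0, 0, 1], [0, 0, 0, 0, 1]]

```text
t: 32.75
position: [0.4823, 0.1612, 0.0561]
tool_rot: [-3.142, 0.0, 1.35]
wrist_force: [-0.3, -0.3, -2.0]
width: 0.0178
```

```bash
python3 s.py 3 pics/w13.png
python3 - <<'E'
from h import *
im=arm.read_camera("side");cv2.imwrite("pics/s13.png",cv2.resize(im[220:360,270:440,::-1],None,fx=4,fy=4,interpolation=cv2.INTER_CUBIC))
E
```

```text
t 32.85 F [-0.06 -0.55 -1.48] sd [0.47 0.45 0.46] push [ 0.2   0.44 -0.84] -0.06 lat -0.55 Tq [ 0.002 -0.108 -0.004]
pos [0.4826  0.16113 0.0562 ] rot [ 1.79974e+02 -1.00000e-02  7.73150e+01] face x -2.51
```

View pics/s13.png

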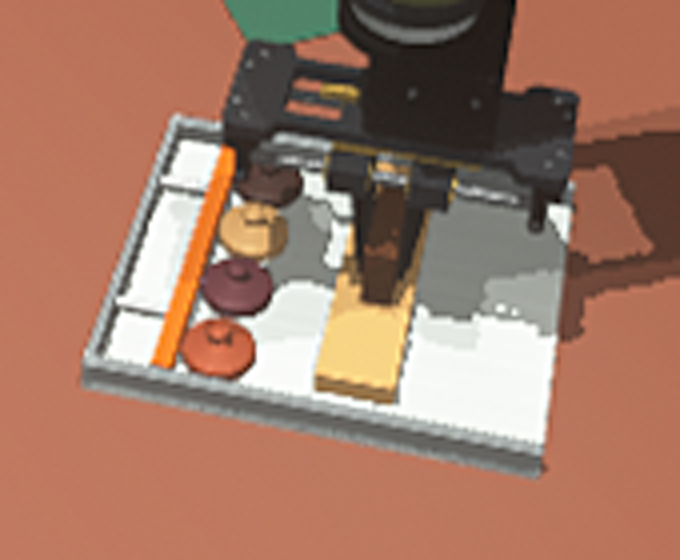

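View pics/w13.png

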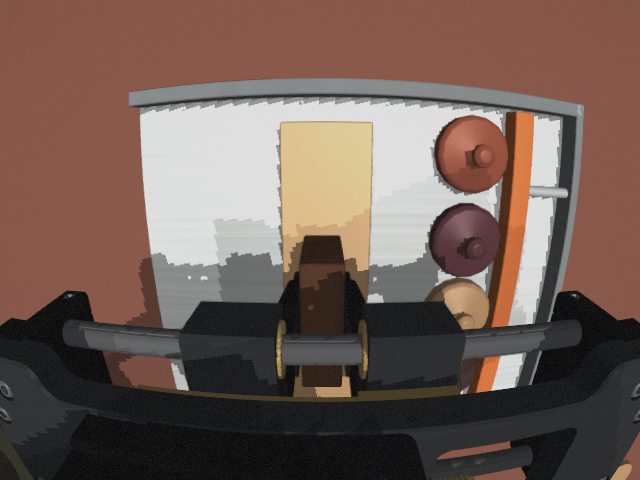

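>>> arm_command:
  series:
    - [[0, 0, -0.01, 0, 1], [0, 0, -0.03, 0, 1], [0, 0, -0.035, 0, 1], [0, 0, -0.035, 0, 1], [0, 0, -0.035, 0, 1], [0, 0, 0, 0, 1]]

```text
t: 33.55
position: [0.4863, 0.1618, 0.2085]
tool_rot: [3.13, -0.005, 1.349]
wrist_force: [0.4, 0.8, -1.3]
width: 0.0178
```

>>> arm_command:
  series:
    - [[-0.0199, 0.00745, 0, 0, 1], [-0.0398, 0.0149, 0, 0, 1], [-0.0398, 0.0149, 0, 0, 1], [-0.0398, 0.0149, 0, 0, 1], [-0.0398, 0.0149, 0, 0, 1], [-0.0398, 0.0149, 0, 0, 1], [-0.0398, 0.0149, 0, 0, 1], [-0.0398, 0.0149, 0, 0, 1], [-0.0199, 0.00745, 0, 0, 1], [0, 0, 0, 0, 1]]

```text
t: 34.55
position: [0.5287, -0.1783, 0.2001]
tool_rot: [-3.14, 0.0, 1.345]
wrist_force: [-0.5, 1.0, -1.1]
width: 0.0175
```

>>> arm_command:
  series:
    - [[0, 0, 0, -0.0755, 1], [0, 0, 0, -0.0755, 1], [0, 0, 0, -0.0755, 1], [0, 0, 0, -0.0755, 1], [0, 0, 0, -0.0755, 1], [0, 0, 0, 0, 1], [0, 0, 0, 0, 1]]

```text
t: 35.25
position: [0.5289, -0.1749, 0.2006]
tool_rot: [-3.141, -0.001, 1.941]
wrist_force: [-1.1, -0.1, -0.9]
width: 0.0179
```

```bash
python3 s.py 2 pics/w14.png;python3 - <<'E'
from h import *
im=arm.read_camera("top");cv2.imwrite("pics/t14.png",im[:,:,::-1])
E
```

```text
t 35.3 F [-0.35 -0.25 -0.82] sd [0.72 0.12 0.05] push [ 1.04 -0.21] 0.42 lat -0.11 Tq [-0.004 -0.143  0.005]
pos [ 0.52889 -0.17503  0.20067] rot [-1.79977e+02 -3.60000e-02  1.11198e+02] face x -77.26
```

View pics/w14.png

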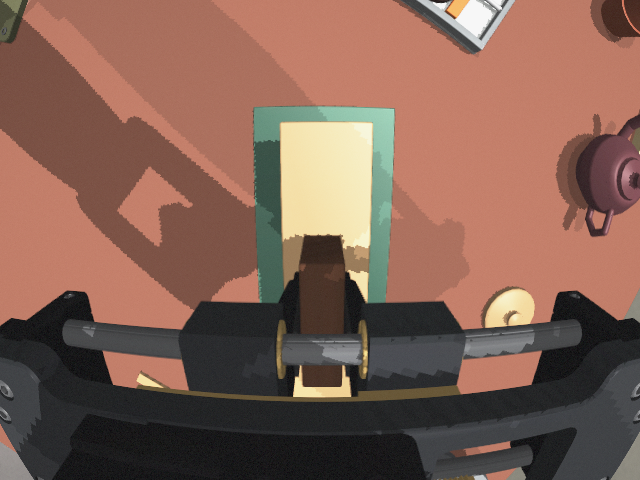

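View pics/t14.png

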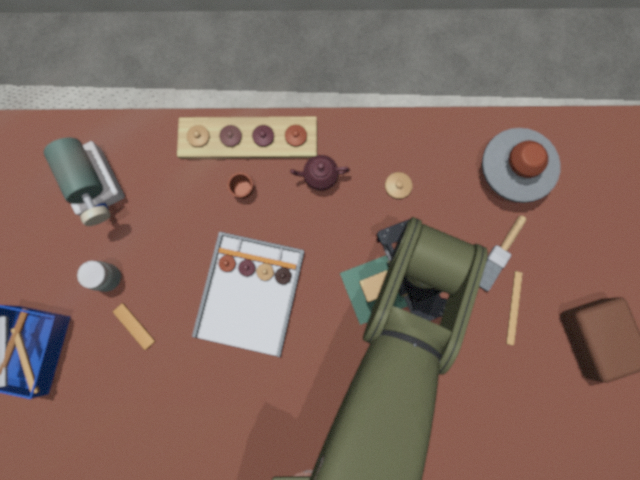

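>>> arm_command:
  series:
    - [[0, 0, 0.03, 0, 1], [0, 0, 0.04, 0, 1], [0, 0, 0.035, 0, 1], [0, 0, 0.025, 0, 1], [0, 0, 0.01, 0, 1], [0, 0, 0.004, 0, 1], [0, 0, 0.002, 0, 1], [0, 0, 0.001, 0, 1], [0, 0, 0, 0, 1], [0, 0, 0, 0, 1]]

```text
t: 36.4
position: [0.5298, -0.1761, 0.0553]
tool_rot: [3.14, 0.001, 1.942]
wrist_force: [-0.0, 0.1, -1.7]
width: 0.018
```

```bash
python3 s.py 4 pics/w15.png
```

```text
t 36.55 F [-0.22 -0.11 -1.33] sd [0.19 0.15 0.25] push [-0.01  0.55  0.11  0.35] 0.25 lat -0.03 Tq [ 0.017 -0.128  0.005]
pos [ 0.5296  -0.17597  0.055  ] rot [1.79963e+02 3.80000e-02 1.11283e+02] face x -77.41
```

View pics/w15.png

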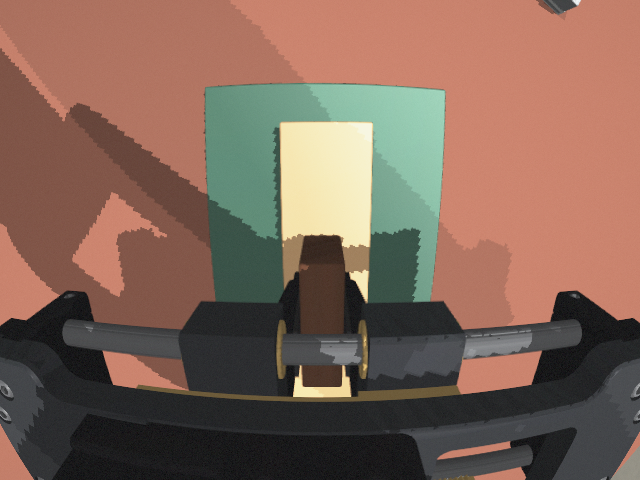

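>>> arm_command:
  series:
    - [[0, 0, 0.002, 0, 1], [0, 0, 0.0015, 0, 1], [0, 0, 0.001, 0, 1], [0, 0, 0.0004, 0, 1], [0, 0, 0.0002, 0, 1], [0, 0, 0, 0, 1], [0, 0, 0, 0, 1]]

```text
t: 37.3
position: [0.5291, -0.1757, 0.0499]
tool_rot: [-3.141, -0.0, 1.942]
wrist_force: [-4.4, 1.7, 5.3]
width: 0.0179
```

```bash
python3 s.py 4
```

```text
t 37.45 F [-3.37  1.16  5.34] sd [0.64 0.46 0.08] push [3.52 2.54 2.01 2.81] 2.72 lat 2.31 Tq [ 0.181  0.434 -0.004]
pos [ 0.52911 -0.17574  0.04989] rot [-1.79977e+02 -1.60000e-02  1.11288e+02] face x -77.81
```

>>> arm_command:
  series:
    - [[0, 0, -0.0003, 0, 1], [0, 0, 0, 0, 1], [0, 0, 0, 0, 0.6], [0, 0, 0, 0, 0.4], [0, 0, 0, 0, 0.2], [0, 0, 0, 0, 0], [0, 0, 0, 0, 0], [0, 0, 0, 0, 0], [0, 0, 0, 0, 0], [0, 0, 0, 0, 0]]

```text
t: 38.5
position: [0.5292, -0.1758, 0.0494]
tool_rot: [3.142, 0.0, 1.942]
wrist_force: [0.3, 0.8, 0.1]
width: 0.0762
```

```bash
python3 s.py 2 pics/w16.png
```

```text
t 38.55 F [ 0.34  0.88 -0.  ] sd [0.01 0.11 0.1 ] push [-0.58 -0.68] -0.63 lat 0.7 Tq [-0.02  -0.125 -0.023]
pos [ 0.52914 -0.17576  0.04936] rot [1.79998e+02 3.00000e-03 1.11287e+02] face x -77.78
```

View pics/w16.png

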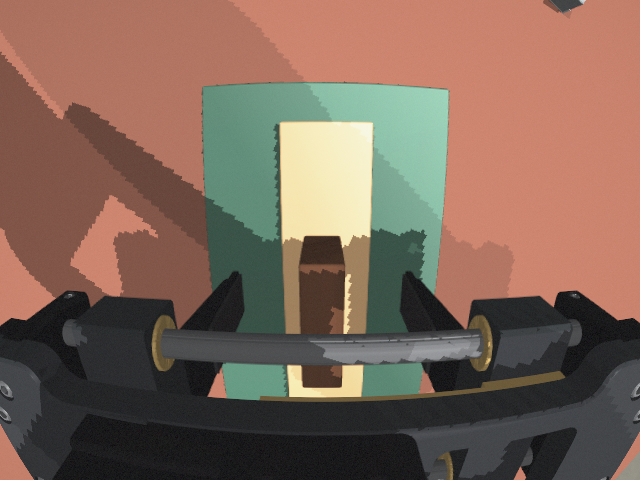

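Released cleanly, straightedge flat and centred. Retreat straight up, then aside for a clear view.

>>> arm_command:
  series:
    - [[0, 0, -0.01, 0, 0], [0, 0, -0.03, 0, 0], [0, 0, -0.04, 0, 0], [0, 0, -0.04, 0, 0], [0, 0, -0.04, 0, 0], [0, 0, -0.03, 0, 0], [0, 0, 0, 0, 0]]

```text
t: 39.3
position: [0.5317, -0.1769, 0.2468]
tool_rot: [3.133, 0.008, 1.942]
wrist_force: [0.8, 0.2, 0.9]
width: 0.0948
```

>>> arm_command:
  series:
    - [[-0.03, 0, 0, 0, 0], [-0.04, 0, 0, 0, 0], [-0.04, 0, 0, 0, 0], [-0.04, 0, 0, 0, 0], [-0.04, 0, 0, 0, 0], [-0.04, 0, 0, 0, 0], [-0.03, 0, 0, 0, 0], [0, 0, 0, 0, 0], [0, 0, 0, 0, 0]]

```text
t: 40.2
position: [0.623, -0.4179, 0.2378]
tool_rot: [-3.141, -0.002, 1.942]
wrist_force: [0.3, 0.2, -1.1]
width: 0.095
```

Run:
```python
from h import *
o=arm.get_obs();print(o["t"],o["position"],o["wrist_force"])
for cam in("top","side"):
    im=arm.read_camera(cam)
    s=im[210:370,180:460] if cam=="top" else im[170:345,280:430]
    cv2.imwrite(f"pics/{cam}17.png",cv2.resize(s[:,:,::-1],None,fx=2.8 if cam=="top" else 3.4,fy=2.8 if cam=="top" else 3.4,interpolation=cv2.INTER_CUBIC))
    for t,z in(("mat",.003),("grip",.019)):
        for r in arm.regions_of(cam,t)[:1]:
            P=w(cam,rect(r["mask"]),z);b=cv2.minAreaRect((P[:,:2]*1000).astype(np.float32));print(cam,t,round(r["conf"],2),b)
    u=np.array([.975,-.2215,0]);n=np.array([.2215,.975,0]);c=np.array([.5088,.1568,0])
    for r in arm.spot_point(cam,"lid_a")[:12]:
        p=w(cam,r["position"],.008)[0]-c
        if abs(p@u)<.13 and abs(p@n)<.1: print(cam,round(r["conf"],2),"tray x,y mm",(p@u*1000).round(1),(p@n*1000).round(1))
```

```text
40.2 [ 0.62298334 -0.41789652  0.23782239] [ 0.27235441  0.16565279 -1.06951761]
top mat 0.71 ((530.56201171875, -177.0086669921875), (131.41835021972656, 211.9164276123047), 20.53725814819336)
top grip 0.85 ((531.7960815429688, -176.304443359375), (46.628631591796875, 173.5462188720703), 21.546836853027344)
top 0.69 tray x,y mm 59.1 -17.9
top 0.53 tray x,y mm 54.0 -64.9
top 0.5 tray x,y mm 58.3 62.8
side mat 0.8 ((530.1994018554688, -175.27093505859375), (134.85629272460938, 219.00241088867188), 20.606098175048828)
side grip 0.74 ((530.5169677734375, -171.82427978515625), (65.69654846191406, 192.9022216796875), 16.678443908691406)
side 0.74 tray x,y mm 53.1 23.9
side 0.65 tray x,y mm 55.3 60.2
side 0.51 tray x,y mm 62.8 -27.1
side 0.46 tray x,y mm 58.5 -69.8
```

View pics/top17.png

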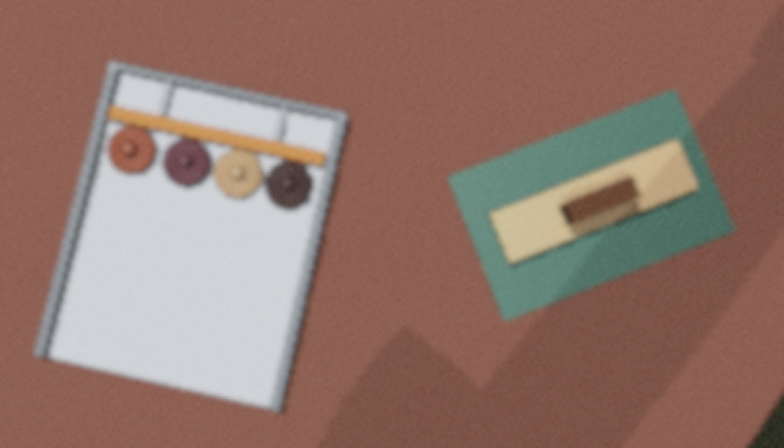

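View pics/side17.png

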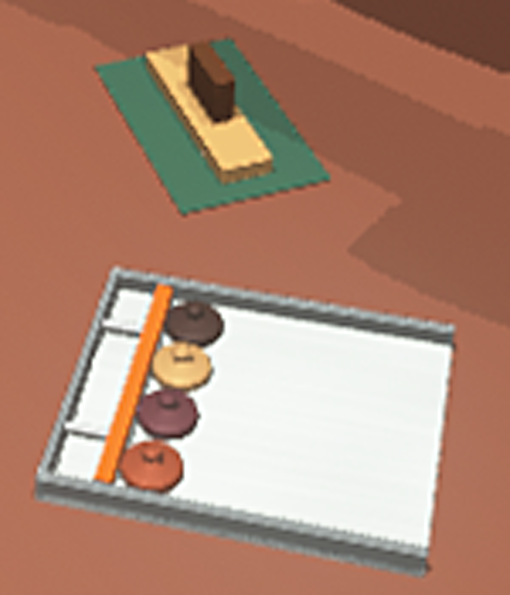

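All four lids lie flat in a straight row touching the orange stop. The straightedge is flat in the middle of the mat, with the robot clear.

```bash
python3 -c "
from rig import arm
print(arm.finish_job())"
```

```text
the job is handed in; nothing more can be done
None
```

I pushed the four lids as one row against the orange stop and pressed them home. I then laid the straightedge back on its mat, let go, and handed the job in at about 40 s.

- **Press force:** the wrist sensor read about 10.1 N at the end. The push was balanced across the row, and the highest reading I sampled was 10.4 N. The sensor also showed about 6 N pushing up on the straightedge. If that came from it pressing on the tray floor, the lids felt slightly less, probably about 9 N. That figure is my estimate; I did not measure it directly.
- **One redo:** on first contact the red-brown lid took most of the load, at about 2.5 N. I backed off, turned the straightedge about 0.25° to even out the push, and came in again before the full press.
- **Lids:** the last top and side pictures show all four flat, in a straight row against the stop. The network's lid positions scatter by several millimetres, and the top camera found only three of the four, so I relied on the pictures.
- **Straightedge:** the top view puts it within about 1.5 mm and 1° of the mat's centre. The side view gave a 4° angle difference, but the tall grip distorts that estimate, so I did not trust it.
- **Other objects:** I aimed the gripper to stay clear of the lids, and no picture shows it touching them. In the full top picture taken on the way back, the other objects look where they started. The final close-ups covered only the tray and mat.

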